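Press down the tape on a parcel

TASK

Take the blue-handled presser and press down the green tape on the parcel: set its pad squarely on the orange mark and sweep it along the tape onto the white mark in one unbroken stroke, pressing steadily so that its sprung pad stays partly pushed in but never hard against its stop. Do not shove the parcel and leave the red stamp alone. Then stand the presser upright on the black mat again and let go.

Things in the scene. Friction and masses are not known exactly. Their poses are not given: they have to be found in the camera images.
- presser: Blue-handled tape presser, loose, 0.18 kg. White pad 40 (x) x 70 (y) mm, z 0-12 mm; plate 44 x 74, z 28-40; blue grip 28 (x) x 60 (y), z 40-88: grip across the 28. Origin: centre of pad underside, spring relaxed, z up, fixed to the handle: pushed in by d, it lies d below the surface. x = stroke direction, either way round. Slick pad (friction 0.3) gives from 3 N, then 0.6 N per mm, stop at 16 mm.
- parcel: Brown carton 250 (x) x 170 (y) x 70 (z) mm, 2.5 kg, loose. Origin: centre of its underside, z up. Green tape 48 mm wide runs along x over the middle of its top (y = 0, z = 70 mm), with an orange mark 45 mm long centred at x = -98 mm and a white mark 45 mm long at x = +98 mm. Other cartons about have brown tape or none, and no marks.
- mat: Black rubber mat 180 (x) x 300 (y) x 4 mm, fixed on the table. Origin at the centre of its underside. The presser and the red stamp stand on it, 130 to 150 mm apart along y, near the middle in x.
- stamp: Red-handled stamp of the same outline as the presser (44 x 74 mm foot, 88 mm tall, origin at the centre of its underside) but with a solid black foot, standing on the same mat. A bystander, to be left alone.

How it is judged (in metres and radians):
On the way, in this order (a step that is already met when the one before it is completed fails the run):
1. the presser's pad is pushed in on the orange mark, square to the tape (x of presser in the frame of parcel between -0.122 and -0.074 m and y of presser in the frame of parcel between -0.018 and 0.018 m and angle between the x axis of presser and the x axis of parcel, either way round below 0.22 rad and contact force between presser and parcel between 4 and 20 N), for 0.1 s.
2. still pressed, it passes the first part of the tape (x of presser in the frame of parcel between -0.06 and -0.015 m and y of presser in the frame of parcel between -0.018 and 0.018 m and angle between the x axis of presser and the x axis of parcel, either way round below 0.22 rad and contact force between presser and parcel between 4 and 20 N), for 0.1 s.
3. still pressed, it passes the second part of the tape (x of presser in the frame of parcel between 0.015 and 0.06 m and y of presser in the frame of parcel between -0.018 and 0.018 m and angle between the x axis of presser and the x axis of parcel, either way round below 0.22 rad and contact force between presser and parcel between 4 and 20 N), for 0.1 s.
4. still pressed, it reaches the white mark (x of presser in the frame of parcel between 0.074 and 0.122 m and y of presser in the frame of parcel between -0.018 and 0.018 m and angle between the x axis of presser and the x axis of parcel, either way round below 0.22 rad and contact force between presser and parcel between 4 and 20 N), for 0.1 s.
At the end, for the whole second after the job is handed in: The presser stands upright (within 10 degrees) and at rest on the mat, its centre within 75 mm (x) and 135 mm (y) of the mat's centre; the stamp is upright within 20 mm and the parcel within 25 mm of where they began (x of presser in the frame of mat between -0.075 and 0.075 m and y of presser in the frame of mat between -0.135 and 0.135 m and z of presser in the frame of mat between -0.006 and 0.012 m and angle between each of presser, stamp's own z axis and vertical below 0.17 rad and contact force between presser and mat above 0.5 N and linear speed of presser below 0.02 m/s and distance of stamp from where it was at the start of the episode below 0.02 m and distance of parcel from where it was at the start of the episode below 0.025 m); the robot touches nothing.
It fails at once if the presser is pressed on the parcel with more than 20 N (contact force between presser and parcel above 20 N).
It fails at once if the presser is lifted off (5 to 25 mm) over the middle of the tape: the stroke is broken (x of presser in the frame of parcel between -0.06 and 0.06 m and y of presser in the frame of parcel between -0.04 and 0.04 m and z of presser in the frame of parcel between 0.075 and 0.095 m).
It fails at once if the parcel is shoved by more than 25 mm (distance of parcel from where it was at the start of the episode above 0.025 m).
It fails at once if the red stamp is moved by more than 20 mm (distance of stamp from where it was at the start of the episode above 0.02 m).
It also fails if it takes over 58 s, if anything falls off the work surface, if the arm or the gripper's body presses on something with over 40 N, if the wrist force passes 120 N, or if a joint passes its speed limit or range.

ROBOT

A 7-joint arm with a two-finger parallel gripper is mounted at the origin on the work surface. World frame = base frame: x ahead of the robot, y to its left, z up, the work surface at z = 0. Lengths are in mm, angles in rad, forces in N, time in s.
With the tool pointing down it reaches from about 350 to 900 mm from the base axis. Payload 8.1 kg.
Tool frame: the origin (TCP) lies on the mounting face of the last link; the fingertips stand 178 mm ahead of it and the grasp point (between the pads) lies 159 mm ahead of it (r.grasp_offset is the distance from the TCP to the grasp point, in mm); z points along the fingers, y is the direction in which the jaws open and shut (so a half turn about z gives the same grasp; the last joint's range is limited). The gripper opens to 92 mm and grips with 3 to 60 N. Pads are 19 mm wide; open, the fingers measure 130 mm over their backs; the gripper's body (75 mm by 190 mm) begins 47 mm behind the grasp point.
Start: joints at [1.007, 0.434, 0.025, 1.573, -0.012, 1.134, -0.075], TCP at [277.894, -559.829, 404.742] pointing down, gripper open.
Joint ranges: [-2.62, 2.62], [-0.44, 2.09], [-1.27, 1.32], [0.08, 2.57], [-1.32, 4.46], [0.12, 2], [-2.74, 2.74]. Speed limits (rad/s): [2.22, 2.22, 3.01, 3.01, 3.14, 3.14, 3.14].

INTERFACE

Orientations are given as a unit quaternion [x, y, z, w].
In Python, from workcell import monitor, vision, order, r gives the robot as it stands.
- The arm moves only by the tool servo_tool, never from a script. Its argument "increments" is text: rows parted by semicolons, each of 5 numbers parted by spaces: the shift along the tool's x, y, z in m, then the turn about the tool's z in degrees, then the finger opening in m, from 0 to 0.0918. A call has 1 to 12 rows; each row shifts and turns the commanded pose from where the row before left it, along the tool's axes as they then stand; what a row does not reach is not made up. A row lasts 1/12 s, in which the tool goes at most 41.7 mm and 7.16 degrees, less where a joint would pass 70% of its speed; a pose out of reach is approached as far as the arm can. A call with a gripper value outside its range is refused whole. The fingers move at their own pace and stop on an object; "force" is the grip in N (left out, the last holds). Time passes only in rows, so rows that do not move let the fingers close. It gives the time, the measured TCP pose, the force and the opening at its end, in the units of the state.
- monitor.sense(): the state, without advancing time (a new reading comes with each control period).
- vision.capture(name): name is "scene" or "top"; returns (picture, depth): 420x560x3 uint8, red, green, blue; 420x560 float32, mm along the optical axis (not along the pixel's ray), 0 where there is no reading.
- vision.calibration(name): a dict with "camera_matrix" (3x3 intrinsics, pixels), "D" ([k1, k2, p1, p2, k3] as OpenCV has them; the pictures are not rectified), "origin" and "rotation" of the camera in the world. Camera axes: x right, y down, z forward; pixel columns grow to the right and rows downward; lengths in mm; the calibration is good to about 2 mm. A picture is of the moment at which its call begins. calibration takes no time and is no camera call.
- order.job_done(): hands the job in, once; it reports no verdict.
The state is a dict: "t": time; "joints": joint angles; "joint_vel": joint speeds; "joint_torque": joint torques, N m; "tool_pos": TCP position; "eef_rot": TCP orientation; "wrist_force": force on the tool from outside, world axes, zero at the start; "moment": the same for the moment, N m; "opening": finger opening in mm.
Only numpy, scipy, OpenCV 4.12 (cv2) and the standard library are available. Lean on these libraries where they do the work, as an engineer would, in place of code of your own. Each camera call takes 0.05 s, during which the arm holds its last target.

## Working session

There is one attempt and no reset: what is moved stays moved. The work goes in short steps, Python scripts to look and compute and a tool call to move; the robot and the scene stay as the last step left them, time stands still between calls to the robot, and variables do not carry over. Pictures are saved under pics/ and viewed, and the job is handed in when it is done.

Besides the shell and the picture viewer there is one more tool, called by a JSON object that holds its "method" and its "body", one argument or row to a line. servo_tool: Moves the arm, as the interface text tells. Its arguments: {"type":"object","properties":{"increments":{"type":"string"},"force":{"type":"number"}},"required":["increments"]}

```bash
mkdir -p pics; ls; cat > h.py <<'E'
import numpy as np, cv2
from workcell import monitor, vision, order, r
def cap(n,tag):
    p,d=vision.capture(n); cv2.imwrite(f'pics/{tag}.png',p[:,:,::-1]); np.savez(f'{tag}.npz',p=p,d=d); return p,d
def pts(n,d,uv):
    c=vision.calibration(n); K=np.array(c['camera_matrix'],float); D=np.array(c['D'],float)
    uv=np.asarray(uv,float).reshape(-1,1,2)
    xy=cv2.undistortPoints(uv,K,D).reshape(-1,2)
    z=np.array([d[int(v),int(u)] for u,v in uv.reshape(-1,2)])
    P=np.c_[xy*z[:,None],z]
    return P@np.array(c['rotation']).T+np.array(c['origin'])
E
python3 - <<'E'
from h import *
for n in('top','scene'):
    cap(n,n+'0'); c=vision.calibration(n); print(c)
print(monitor.sense(), r.grasp_offset)
E
```

```text
pics
{'camera_matrix': array([[520.14007426,   0.        , 277.15383749],
       [  0.        , 520.14007426, 214.94809162],
       [  0.        ,   0.        ,   1.        ]]), 'D': array([-0.14063216,  0.        ,  0.        ,  0.        ,  0.        ]), 'origin': array([ 333.00309499,   17.99729286, 1212.87481187]), 'rotation': array([-0.70377304,  0.70610617, -0.05409641,  0.05649033])}
{'camera_matrix': array([[406.39772459,   0.        , 275.54510777],
       [  0.        , 406.39772459, 207.69605914],
       [  0.        ,   0.        ,   1.        ]]), 'D': array([-0.04198438,  0.        ,  0.        ,  0.        ,  0.        ]), 'origin': array([1014.67407371,  157.73117229,  599.60307841]), 'rotation': array([ 0.55780031,  0.74778589, -0.28830513, -0.2157666 ])}
{'t': 0.1, 'joints': array([ 1.00743309,  0.43516272,  0.02499228,  1.57401119, -0.0115786 ,
        1.13400445, -0.07508724]), 'joint_vel': array([-0.00048585, -0.00205514,  0.00046943, -0.00327338, -0.00080838,
        0.00175421, -0.00041179]), 'joint_torque': array([ 3.09356881e-03, -6.69126678e+01,  9.87657420e-01, -3.15145326e+01,
       -6.05620933e-02,  3.72758461e-02,  2.93066580e-05]), 'tool_pos': array([ 277.76299637, -559.65298385,  404.01568149]), 'eef_rot': array([ 9.73586446e-01,  2.28317572e-01, -2.40578746e-04, -6.79247670e-04]), 'wrist_force': array([-1.34995701,  0.14492198, -0.51852122]), 'moment': array([0.00821255, 0.00073675, 0.03898649]), 'opening': 91.65770666369687} 159.20000000000002
```

```bash
sed -i "s/np.array(c\['rotation'\]).T/Rotation.from_quat(c['rotation']).as_matrix().T/; 1a from scipy.spatial.transform import Rotation" h.py; cat h.py|tail -4
```

```text
xy=cv2.undistortPoints(uv,K,D).reshape(-1,2)
    z=np.array([d[int(v),int(u)] for u,v in uv.reshape(-1,2)])
    P=np.c_[xy*z[:,None],z]
    return P@Rotation.from_quat(c['rotation']).as_matrix().T+np.array(c['origin'])
```

View pics/top0.png

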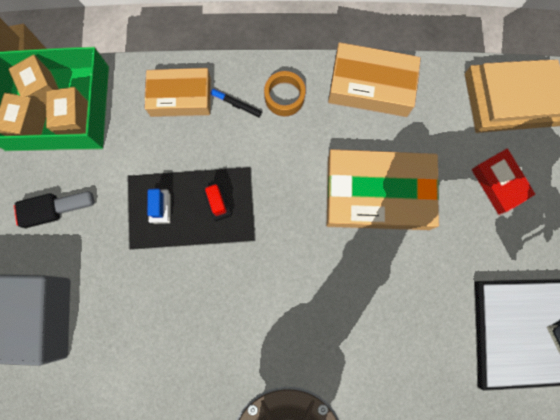

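View pics/scene0.png

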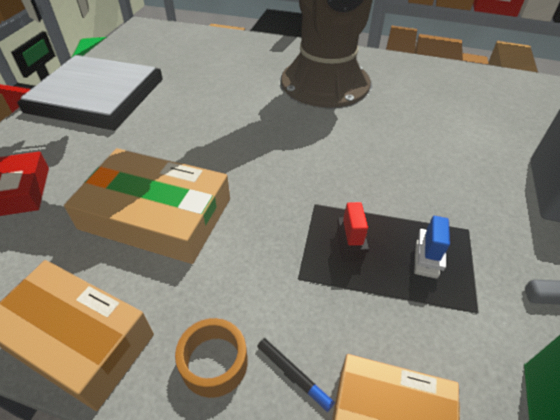

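```bash
cat > m.py <<'E'
from h import *
def cloud(n,tag):
    f=np.load(tag+'.npz'); p,d=f['p'],f['d']
    v,u=np.mgrid[0:420,0:560]; P=pts(n,d,np.c_[u.ravel(),v.ravel()]).reshape(420,560,3)
    return p.astype(int),d,P
def rect(P):
    (c,s,a)=cv2.minAreaRect(P[:,:2].astype(np.float32)); return np.round(c,1),np.round(s,1),round(a,2)
if __name__=='__main__':
    for n in('top','scene'):
        p,d,P=cloud(n,n+'0'); R,G,B=p[...,0],p[...,1],p[...,2]; ok=d>0
        X,Y,Z=P[...,0],P[...,1],P[...,2]
        print(n)
        mats=ok&(np.max(p,2)<60)&(abs(Z)<15)&(Y>50)&(X>300)&(X<700); 
        reg=ok&(X>300)&(X<750)
        def show(name,m):
            if m.sum()<5: print(name,'none');return
            m=cv2.morphologyEx(m.astype(np.uint8),cv2.MORPH_OPEN,np.ones((2,2)))>0
            Q=P[m]; print(name,m.sum(),'mean',Q.mean(0).round(1),'med z',np.median(Q[:,2]).round(1),'rect',rect(Q))
        show('table',reg&(abs(Z)<20)&(abs(R-G)<12)&(abs(Y)<50))
        show('mat',mats)
        blue=reg&(B>R+60)&(B>G+40)&(Y>50)
        show('blue',blue); show('bluetop',blue&(Z>80))
        white=reg&(Y>100)&(Z>8)&(Z<60)&(np.min(p,2)>120)
        show('white',white); show('plate',white&(Z>34)&(Z<50))
        red=reg&(R>G+80)&(R>B+80)&(Y>50)&(Z>20);show('redtop',red&(Z>80))
        box=reg&(Z>60)&(Z<80)&(Y<-20)&(Y>-400)&(X<640)
        show('box',box); show('green',box&(G>R+40)); show('white mark',box&(np.min(p,2)>140)&(abs(R-B)<40));show('orange',box&(R>G+70)&(R>B+110)&(B<40))
E
python3 m.py
```

```text
top
table 7875 mean [514.9  -2.6   4.3] med z 0.1 rect (array([522.5,  -3.3]), array([ 98.5, 449.7]), 90.0)
mat 7332 mean [537.1 221.6   8.1] med z 4.4 rect (array([475.4, 199. ]), array([309.3, 341.3]), 3.99)
blue 408 mean [534.9 290.9  94. ] med z 91.1 rect (array([455.5, 158.3]), array([367.2,  63.1]), 58.63)
bluetop 342 mean [536.1 289.6  99.2] med z 91.4 rect (array([433.1, 175.3]), array([368.5,  57.9]), 48.61)
white 564 mean [538.9 419.7  39.6] med z 32.3 rect (array([497.1, 260.5]), array([569.8, 135.2]), 69.27)
plate 175 mean [523.2 285.9  55.9] med z 42.6 rect (array([493.1, 237.8]), array([530.4, 120. ]), 66.67)
redtop 331 mean [542.8 155.2 100. ] med z 91.5 rect (array([448.2, 102.5]), array([283.7,  34.1]), 29.39)
box 7051 mean [ 561.6 -220.9   74.1] med z 69.9 rect (array([ 534.2, -159.7]), array([231.5, 484.4]), 23.0)
green 1278 mean [ 572.4 -219.3   78.1] med z 70.1 rect (array([ 499.4, -113. ]), array([121.4, 405.8]), 35.12)
white mark 766 mean [ 549.4 -145.2   76.3] med z 70.4 rect (array([ 448.6, -103.9]), array([127.1, 311. ]), 65.71)
orange 360 mean [ 570.4 -319.
[... 555 characters left out ...]
rray([717.7, 251.6]), array([215. , 584.6]), 52.28)
plate 335 mean [557.9 293.4  43.3] med z 43.5 rect (array([767.7, 248.3]), array([ 63.4, 522.4]), 76.78)
redtop 494 mean [551.7 163.9  87.2] med z 91.9 rect (array([507.9, 166. ]), array([ 42.2, 145.1]), 85.42)
box 7562 mean [ 574.4 -207.4   72.4] med z 70.6 rect (array([ 769.1, -118.7]), array([681.7, 286.4]), 25.6)
green 1361 mean [ 580.1 -210.2   72.4] med z 70.8 rect (array([750.4, -30.7]), array([636.9, 125.6]), 46.64)
white mark 806 mean [ 560.7 -135.3   72.9] med z 70.9 rect (array([747.2,   0.9]), array([616.5,  67.2]), 36.6)
orange 326 mean [ 578.  -310.1   74.6] med z 71.4 rect (array([775.7, -79.6]), array([671.5,  53.4]), 49.35)
```

```bash
cat > m2.py <<'E'
from m import *
import sys
def run(sfx='0'):
    for n in('top','scene'):
        p,d,P=cloud(n,n+sfx); R,G,B=p[...,0],p[...,1],p[...,2]
        X,Y,Z=P[...,0],P[...,1],P[...,2]
        print(n)
        def show(name,m,z,tol=5):
            m=m&(d>0)&(abs(Z-z)<tol)
            m=cv2.morphologyEx(m.astype(np.uint8),cv2.MORPH_CLOSE,np.ones((3,3)))
            k,l,s,c=cv2.connectedComponentsWithStats(m)
            if k<2: print(name,'none');return
            i=1+np.argmax(s[1:,4]); mm=(l==i)&(abs(Z-z)<tol)&(d>0)
            Q=P[mm]; x,y=Q[:,:2].T
            w,V=np.linalg.eigh(np.cov(x,y)); a=np.degrees(np.arctan2(V[1,1],V[0,1]))
            print(name,len(Q),'mean',Q.mean(0).round(1),'rect',rect(Q),'pca',round(a,1))
        near=(X>380)&(X<680)
        mx=p.max(2)
        show('mat',(mx<70)&near&(Y>50),4)
        show('bluetop',(B>R+60)&near&(Y>50),91,6)
        show('plate',(p.min(2)>110)&near&(Y>150),41,6)
        show('redtop',(R>G+80)&near&(Y>50),91,6)
        bx=near&(Y<-20)&(Y>-420)&(X<660)
        show('box',bx,70);show('green',bx&(G>R+40),70);show('white',bx&(p.min(2)>120)&(B>R-35),70);show('orange',bx&(R>G+60)&(B<45),70)
if __name__=='__main__': run(sys.argv[1] if len(sys.argv)>1 else '0')
E
python3 m2.py
```

```text
top
mat 7189 mean [540.1 224.8   4.3] rect (array([544.2, 228.8]), array([178.3, 296.3]), 3.99) pca 94.2
bluetop 325 mean [540.1 294.   91.7] rect (array([540.7, 294.2]), array([59.3, 28.3]), 1.27) pca -176.1
plate 177 mean [530.9 285.5  43.3] rect (array([540.5, 295.5]), array([72.4, 42.6]), 1.14) pca 164.3
redtop 322 mean [547.5 158.6  91.6] rect (array([548.5, 159. ]), array([58.9, 28. ]), 19.5) pca -160.7
box 7682 mean [ 574.4 -219.2   69.9] rect (array([ 575.6, -220.3]), array([251.1, 171.4]), 88.57) pca 89.4
green 1262 mean [ 576.4 -218.9   70.1] rect (array([ 576.9, -220.3]), array([147.9,  47.7]), 88.39) pca 87.8
white 428 mean [ 516.7 -179.5   70.2] rect (array([ 516.5, -180.4]), array([70.8, 32.1]), 87.67) pca 87.1
orange 373 mean [ 571.9 -318.    70.2] rect (array([ 572.4, -317.9]), array([43., 48.]), 89.3) pca -173.8
scene
mat 10159 mean [561.7 232.    4. ] rect (array([544.4, 230.3]), array([178.8, 296.6]), 3.78) pca 93.1
bluetop 504 mean [545.4 296.8  91.4] rect (array([542. , 297.4]), array([60.2, 27.5]), 1.92) pca -177.7
plate 405 mean [557.7 290.8  42.6] rect (array([542.1, 296.9]), array([75.3, 44.5]), 1.96) pca -153.3
redtop 471 mean [552.5 161.4  91.7] rect (array([549.6, 161. ]), array([60.4, 26.9]), 18.74) pca -161.2
box 8798 mean [ 582.9 -213.6   70.5] rect (array([ 575.7, -219.1]), array([252.6, 171.9]), 88.03) pca 90.4
green 1363 mean [ 577.1 -214.5   70.9] rect (array([ 576.9, -217.7]), array([148.7,  47.3]), 87.58) pca 87.8
white 515 mean [ 580.7 -121.    71. ] rect (array([ 580.1, -121.3]), array([48.9, 48. ]), 88.03) pca 69.8
orange 357 mean [ 573.5 -316.2   71.3] rect (array([ 572. , -316.3]), array([43.9, 47.3]), 85.63) pca -177.6
```

```bash
python3 - <<'E'
import cv2
a=cv2.imread('pics/top0.png')[150:260,110:460]; cv2.imwrite('pics/topc.png',cv2.resize(a,None,fx=2.2,fy=2.2,interpolation=cv2.INTER_NEAREST))
a=cv2.imread('pics/scene0.png')[190:320,290:490]; cv2.imwrite('pics/scc.png',cv2.resize(a,None,fx=3.5,fy=3.5,interpolation=cv2.INTER_NEAREST))
E
```

```text
(no output)
```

View pics/topc.png

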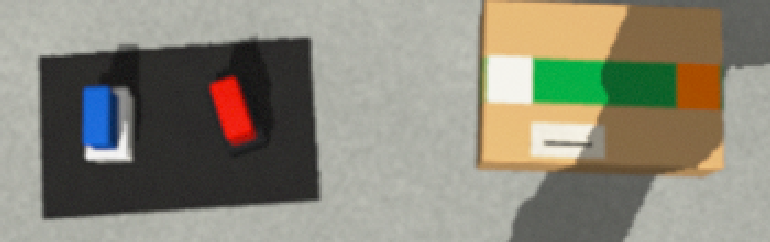

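View pics/scc.png

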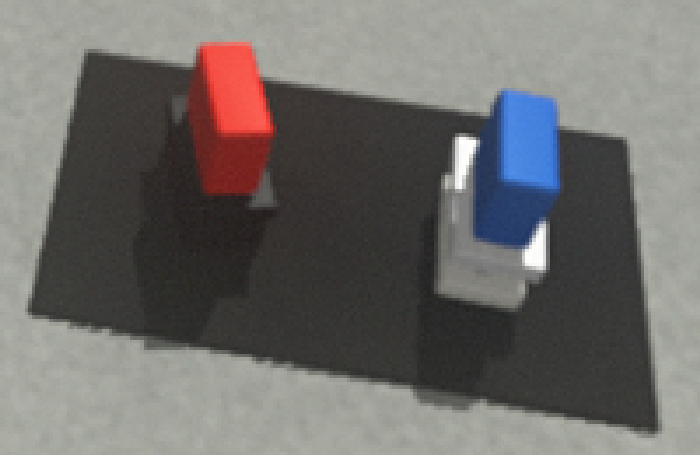

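{"method": "servo_tool", "body": {
  "increments": "0 0 0 6.2 0.0918;0 0 0 6.2 0.0918;0 0 0 6.2 0.0918;0 0 0 6.2 0.0918;0 0 0 0 0.0918",
  "force": 50
}}

```text
t: 0.52
tool_pos: [278.0, -559.7, 404.3]
eef_rot: [1.0, 0.011, -0.0, -0.0]
wrist_force: [0.4, -0.0, 0.1]
opening: 91.8
```

{"method": "servo_tool", "body": {
  "increments": "0.006 -0.018 0 0 0.0918;0.012 -0.035 0 0 0.0918;0.012 -0.035 0 0 0.0918;0.012 -0.035 0 0 0.0918;0.012 -0.035 0 0 0.0918;0.012 -0.035 0 0 0.0918;0.012 -0.035 0 0 0.0918;0.012 -0.035 0 0 0.0918;0.012 -0.035 0 0 0.0918;0.012 -0.035 0 0 0.0918;0.012 -0.035 0 0 0.0918;0.012 -0.035 0 0 0.0918"
}}

```text
t: 1.52
tool_pos: [404.6, -151.4, 404.8]
eef_rot: [1.0, 0.016, 0.0, 0.0]
wrist_force: [1.6, -0.8, -0.3]
opening: 91.4
```

{"method": "servo_tool", "body": {
  "increments": "0.012 -0.035 0 0 0.0918;0.012 -0.035 0 0 0.0918;0.012 -0.035 0 0 0.0918;0.012 -0.035 0 0 0.0918;0.012 -0.035 0 0 0.0918;0.012 -0.035 0 0 0.0918;0.012 -0.035 0 0 0.0918;0.012 -0.035 0 0 0.0918;0.012 -0.035 0 0 0.0918;0.012 -0.035 0 0 0.0918;0.006 -0.018 0 0 0.0918;0 0 0 0 0.0918"
}}

```text
t: 2.52
tool_pos: [520.2, 223.2, 404.4]
eef_rot: [1.0, 0.019, -0.0, -0.001]
wrist_force: [-0.8, -0.3, 0.0]
opening: 91.5
```

```bash
cat > st.py <<'E'
from h import *
s=monitor.sense(); R=Rotation.from_quat(s['eef_rot']).as_matrix()
print('t',s['t'],'pos',s['tool_pos'].round(2),'yawx',np.degrees(np.arctan2(R[1,0],R[0,0])).round(2),'tilt z',R[:,2].round(4),'F',s['wrist_force'].round(2),'open',round(s['opening'],2)); print('j',s['joints'].round(2))
def go(x,y,z=None):
    d=np.array([x,y,s['tool_pos'][2] if z is None else z])-s['tool_pos']; print('to',x,y,z,'tool delta mm',(R.T@d).round(2))
go(541.3,295.8,229.2)
E
python3 st.py
```

```text
t 2.5167 pos [520.2  223.25 404.36] yawx 2.16 tilt z [-3.0e-04  2.8e-03 -1.0e+00] F [-0.81 -0.33  0.01] open 91.48
j [-0.24  0.37 -0.35  1.7   0.14  1.1  -2.16]
to 541.3 295.8 229.2 tool delta mm [ 23.86 -71.21 175.36]
```

{"method": "servo_tool", "body": {
  "increments": "0.006 -0.018 0.01 0.5 0.0918;0.006 -0.018 0.02 0 0.0918;0.006 -0.018 0.02 0 0.0918;0.006 -0.017 0.02 0 0.0918;0 0 0.02 0 0.0918;0 0 0.02 0 0.0918;0 0 0.01 0 0.0918;0 0 0 0 0.0918"
}}

```text
t: 3.18
tool_pos: [542.1, 288.3, 282.2]
eef_rot: [1.0, 0.01, -0.002, 0.001]
wrist_force: [-0.7, -0.6, 0.0]
opening: 91.8
```

```bash
python3 st.py
```

```text
t 3.1833 pos [542.15 288.31 282.23] yawx 1.18 tilt z [-0.0039 -0.0029 -1.    ] F [-0.68 -0.58  0.02] open 91.8
j [-0.36  0.56 -0.32  1.71  0.21  0.9  -2.32]
to 541.3 295.8 229.2 tool delta mm [-0.49 -7.66 53.01]
```

{"method": "servo_tool", "body": {
  "increments": "0 0 0 0 0.0918;0 0 0 0 0.0918"
}}

```text
t: 3.35
tool_pos: [543.3, 289.5, 286.0]
eef_rot: [1.0, 0.01, 0.001, -0.0]
wrist_force: [0.2, 0.9, 0.0]
opening: 91.4
```

```bash
python3 st.py; python3 - <<'E'
from h import *
cap('scene','scene1'); cap('top','top1')
E
```

```text
t 3.35 pos [543.27 289.51 286.03] yawx 1.11 tilt z [ 1.5e-03  8.0e-04 -1.0e+00] F [0.17 0.88 0.03] open 91.44
j [-0.36  0.56 -0.32  1.71  0.21  0.91 -2.32]
to 541.3 295.8 229.2 tool delta mm [-1.93 -6.28 56.83]
```

View pics/scene1.png

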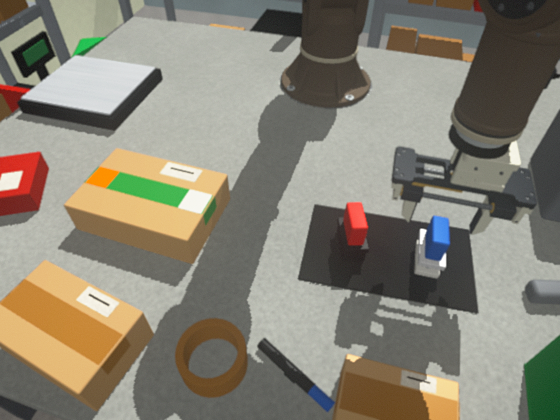

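{"method": "servo_tool", "body": {
  "increments": "-0.002 -0.006 0.01 -0.4 0.0918;0 0 0.01 0 0.0918;0 0 0.01 0 0.0918;0 0 0.01 0 0.0918;0 0 0.01 0 0.0918;0 0 0.006 0 0.0918;0 0 0 0 0.0918;0 0 0 0 0.0918;0 0 0 0 0.0918"
}}

```text
t: 4.2
tool_pos: [540.9, 295.8, 229.0]
eef_rot: [1.0, 0.013, 0.0, -0.0]
wrist_force: [-0.2, 1.2, -0.1]
opening: 91.5
```

```bash
python3 st.py
```

```text
t 4.2 pos [540.85 295.8  228.96] yawx 1.49 tilt z [ 4.e-04  3.e-04 -1.e+00] F [-0.17  1.21 -0.1 ] open 91.52
j [-0.38  0.63 -0.3   1.75  0.25  0.8  -2.35]
to 541.3 295.8 229.2 tool delta mm [ 0.45  0.01 -0.24]
```

{"method": "servo_tool", "body": {
  "increments": "0 0 0 0 0.05;0 0 0 0 0.04;0 0 0 0 0.03;0 0 0 0 0.02;0 0 0 0 0.02;0 0 0 0 0.02;0 0 0 0 0.02;0 0 0 0 0.02;0 0 0 0 0.02;0 0 0 0 0.02",
  "force": 50
}}

```text
t: 5.03
tool_pos: [540.7, 295.7, 228.7]
eef_rot: [1.0, 0.013, -0.0, 0.0]
wrist_force: [-0.6, 0.1, 0.4]
opening: 29.8
```

```bash
python3 st.py; python3 - <<'E'
from h import *
cap('scene','scene2')
E
```

```text
t 5.0333 pos [540.67 295.67 228.7 ] yawx 1.5 tilt z [-0.e+00 -1.e-04 -1.e+00] F [-0.62  0.12  0.36] open 29.78
j [-0.38  0.63 -0.3   1.75  0.25  0.8  -2.35]
to 541.3 295.8 229.2 tool delta mm [ 0.64 -0.11 -0.5 ]
```

View pics/scene2.png

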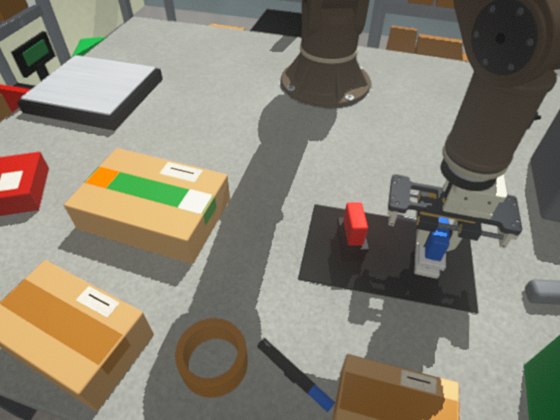

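{"method": "servo_tool", "body": {
  "increments": "0 0 0 0 0.02;0 0 0 0 0.02;0 0 0 0 0.02;0 0 0 0 0.02"
}}

```text
t: 5.42
tool_pos: [540.7, 295.7, 228.7]
eef_rot: [1.0, 0.013, -0.0, 0.0]
wrist_force: [-0.1, -0.1, -0.3]
opening: 27.8
```

```bash
python3 st.py
```

```text
t 5.4167 pos [540.67 295.7  228.68] yawx 1.5 tilt z [-0. -0. -1.] F [-0.14 -0.08 -0.27] open 27.83
j [-0.38  0.63 -0.3   1.75  0.25  0.8  -2.35]
to 541.3 295.8 229.2 tool delta mm [ 0.64 -0.09 -0.52]
```

{"method": "servo_tool", "body": {
  "increments": "0 0 -0.005 0 0.02;0 0 -0.015 0 0.02;0 0 -0.018 0 0.02;0 0 -0.018 0 0.02;0 0 -0.018 0 0.02;0 0 -0.018 0 0.02;0 0 -0.018 0 0.02;0 0 -0.015 0 0.02;0 0 -0.005 0 0.02;0 0 0 0 0.02;0 0 0 0 0.02"
}}

```text
t: 6.33
tool_pos: [540.5, 295.5, 358.2]
eef_rot: [1.0, 0.013, -0.0, 0.0]
wrist_force: [-0.2, 0.2, -2.9]
opening: 28.1
```

```bash
python3 st.py; python3 - <<'E'
from h import *
cap('scene','scene3')
E
```

```text
t 6.3333 pos [540.48 295.48 358.22] yawx 1.49 tilt z [-4.e-04 -4.e-04 -1.e+00] F [-0.16  0.24 -2.86] open 28.1
j [-0.35  0.49 -0.34  1.63  0.18  1.05 -2.29]
to 541.3 295.8 229.2 tool delta mm [  0.88  -0.35 129.02]
```

View pics/scene3.png

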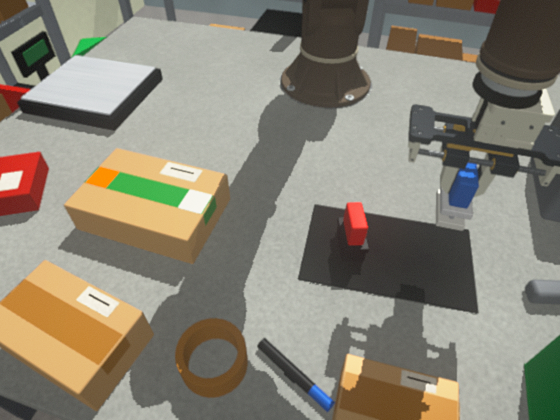

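{"method": "servo_tool", "body": {
  "increments": "0 0 0 1.7 0.02;0 0.01 0 1.7 0.02;0.002 0.02 0 0 0.02;0.0026 0.031 0 0 0.02;0.0026 0.031 0 0 0.02;0.0026 0.031 0 0 0.02;0.0026 0.031 0 0 0.02;0.0026 0.031 0 0 0.02;0.0026 0.031 0 0 0.02;0.0026 0.031 0 0 0.02;0.0026 0.031 0 0 0.02;0.0026 0.031 0 0 0.02"
}}

```text
t: 7.38
tool_pos: [555.3, -16.3, 357.9]
eef_rot: [1.0, -0.017, -0.001, 0.0]
wrist_force: [0.5, 0.2, -1.5]
opening: 28.0
```

{"method": "servo_tool", "body": {
  "increments": "0.0026 0.031 0 0 0.02;0.0026 0.031 0 0 0.02;0.0026 0.031 0 0 0.02;0.0026 0.031 0 0 0.02;0.0026 0.031 0 0 0.02;0.0026 0.031 0 0 0.02;0.0026 0.031 0 0 0.02;0.0026 0.025 0 0 0.02;0.002 0.016 0 0 0.02;0.001 0.008 0 0 0.02;0 0 0 0 0.02;0 0 0 0 0.02"
}}

```text
t: 8.38
tool_pos: [571.1, -279.4, 358.3]
eef_rot: [1.0, -0.016, -0.0, -0.001]
wrist_force: [0.5, 0.7, -1.4]
opening: 27.8
```

```bash
sed -i '/^go(/d' st.py; echo "go(572.0,-317.0)" >> st.py; python3 st.py
```

```text
t 8.3833 pos [ 571.08 -279.43  358.3 ] yawx -1.86 tilt z [-6.0e-04  1.3e-03 -1.0e+00] F [ 0.51  0.66 -1.45] open 27.82
j [ 0.5   0.5  -0.2   1.59  0.11  1.06 -1.32]
to 572.0 -317.0 None tool delta mm [ 2.14 37.52 -0.05]
```

{"method": "servo_tool", "body": {
  "increments": "0 0.009 0 0 0.02;0.001 0.0095 0 0 0.02;0.001 0.0095 0 0 0.02;0 0.0095 0 0 0.02;0 0 0.006 0 0.02;0 0 0.01 0 0.02;0 0 0.01 0 0.02;0 0 0.01 0 0.02;0 0 0.006 0 0.02;0 0 0 0 0.02;0 0 0 0 0.02;0 0 0 0 0.02"
}}

```text
t: 9.38
tool_pos: [572.0, -318.1, 317.0]
eef_rot: [1.0, -0.016, 0.0, 0.0]
wrist_force: [-0.7, -0.2, -1.6]
opening: 28.1
```

```bash
python3 st.py;  python3 - <<'E'
from h import *
cap('scene','scene4'); cap('top','top4')
for n,b in(('scene',(100,260,30,260)),('top',(110,260,300,500))):
    a=cv2.imread(f'pics/{n}4.png')[b[0]:b[1],b[2]:b[3]]; cv2.imwrite(f'pics/{n}4c.png',cv2.resize(a,None,fx=3.2,fy=3.2))
E
python3 m2.py 4 | grep -E "top|scene|box|green|blue|white"
```

```text
t 9.3833 pos [ 572.04 -318.08  317.02] yawx -1.89 tilt z [ 5.e-04 -2.e-04 -1.e+00] F [-0.7  -0.24 -1.63] open 28.07
j [ 0.54  0.57 -0.18  1.58  0.12  1.   -1.28]
to 572.0 -317.0 None tool delta mm [-0.07 -1.08 -0.  ]
top
bluetop none
redtop 324 mean [547.3 158.5  91.9] rect (array([548. , 158.9]), array([59. , 28.1]), 18.98) pca -161.2
box 6221 mean [ 566.8 -198.5   69.9] rect (array([ 574.6, -219.2]), array([248.3, 170.4]), 88.86) pca 66.9
green 1106 mean [ 575.2 -211.9   70. ] rect (array([ 576.6, -220. ]), array([146.9,  47.6]), 88.09) pca 84.2
white 428 mean [ 579.6 -122.4   70.4] rect (array([ 580.3, -122.1]), array([48.2, 48.5]), 85.31) pca -156.4
scene
bluetop none
redtop 469 mean [552.5 161.4  91.6] rect (array([549. , 160.9]), array([60.6, 27.3]), 18.34) pca -161.3
box 8504 mean [ 584.2 -209.4   70.5] rect (array([ 576.4, -219.7]), array([253. , 172.6]), 87.57) pca 93.8
green 1345 mean [ 577.1 -216.5   70.8] rect (array([ 576.6, -218.7]), array([149.7,  47.3]), 88.07) pca 87.6
white 512 mean [ 580.6 -120.9   71. ] rect (array([ 580. , -121.3]), array([48.1, 49. ]), 87.96) pca 91.1
```

View pics/scene4c.png

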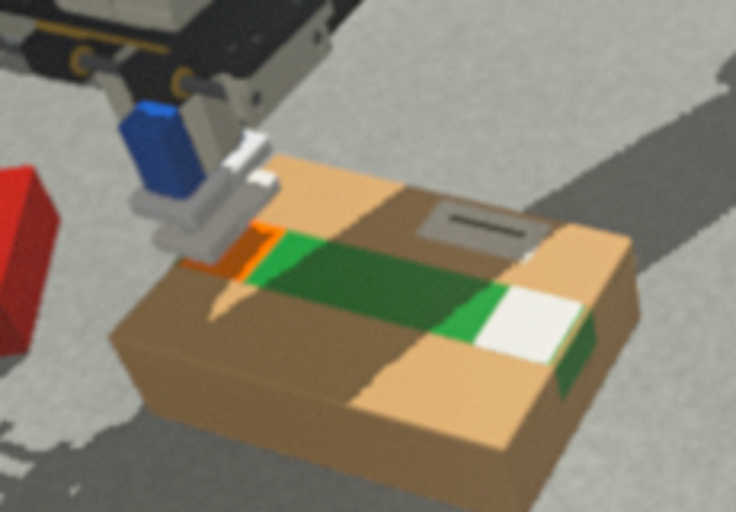

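View pics/top4c.png

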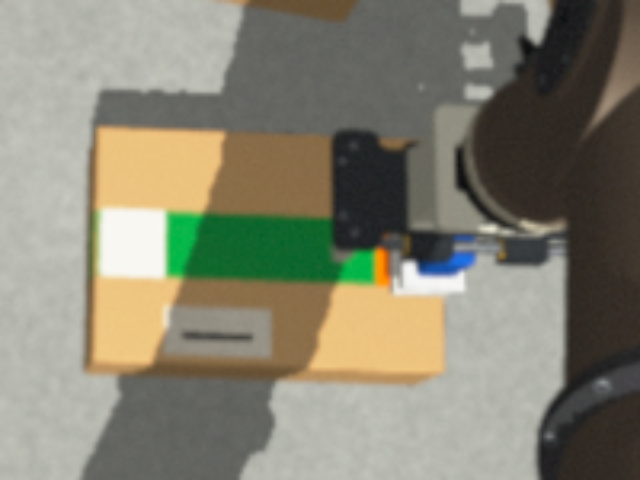

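{"method": "servo_tool", "body": {
  "increments": "0 -0.001 0.003 0 0.02;0 0 0.004 0 0.02;0 0 0.004 0 0.02;0 0 0.004 0 0.02;0 0 0.004 0 0.02;0 0 0.003 0 0.02;0 0 0.003 0 0.02;0 0 0.002 0 0.02;0 0 0 0 0.02;0 0 0 0 0.02"
}}

```text
t: 10.32
tool_pos: [571.9, -317.2, 290.1]
eef_rot: [1.0, -0.017, 0.0, 0.0]
wrist_force: [-1.6, 1.9, 4.8]
opening: 27.6
```

```bash
python3 st.py
```

```text
t 10.3167 pos [ 571.91 -317.22  290.13] yawx -1.9 tilt z [ 4.e-04 -2.e-04 -1.e+00] F [-1.63  1.89  4.76] open 27.56
j [ 0.54  0.59 -0.18  1.61  0.12  0.95 -1.28]
to 572.0 -317.0 None tool delta mm [ 0.08 -0.22 -0.  ]
```

{"method": "servo_tool", "body": {
  "increments": "0 0 0.002 0 0.02;0 0 0.0015 0 0.02;0 0 0 0 0.02;0 0 0 0 0.02;0 0 0 0 0.02"
}}

```text
t: 10.73
tool_pos: [572.0, -317.3, 287.0]
eef_rot: [1.0, -0.017, 0.001, 0.0]
wrist_force: [-1.5, 1.7, 7.1]
opening: 27.7
```

```bash
python3 st.py; python3 - <<'E'
from h import *
cap('scene','scene5')
a=cv2.imread(f'pics/scene5.png')[100:260,30:260]; cv2.imwrite(f'pics/scene5c.png',cv2.resize(a,None,fx=3.2,fy=3.2))
E
```

```text
t 10.7333 pos [ 572.04 -317.27  287.02] yawx -1.9 tilt z [ 1.e-03 -5.e-04 -1.e+00] F [-1.51  1.72  7.09] open 27.71
j [ 0.54  0.6  -0.18  1.61  0.12  0.94 -1.28]
to 572.0 -317.0 None tool delta mm [-0.05 -0.27 -0.  ]
```

View pics/scene5c.png

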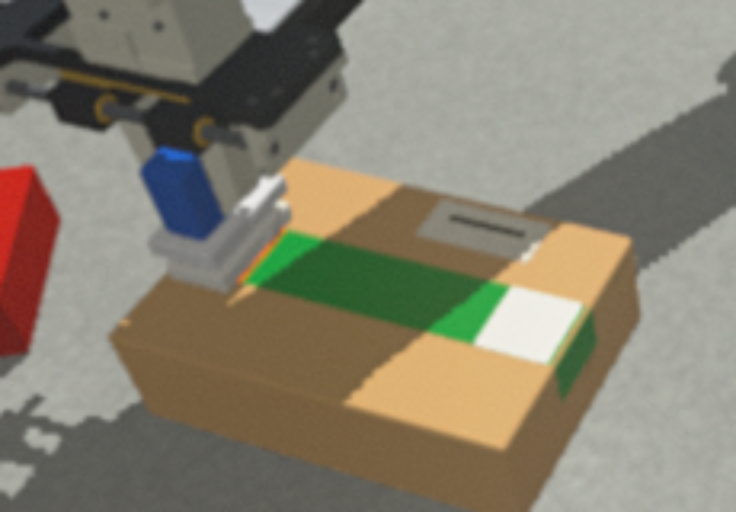

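{"method": "servo_tool", "body": {
  "increments": "0 -0.004 0 0 0.02;0 -0.008 0 0 0.02;0 -0.008 0 0 0.02;0 -0.008 0 0 0.02;0 -0.008 0 0 0.02;0 -0.008 0 0 0.02;0 -0.008 0 0 0.02;0 -0.008 0 0 0.02;0 -0.008 0 0 0.02;0 -0.008 0 0 0.02"
}}

```text
t: 11.62
tool_pos: [575.0, -241.8, 287.4]
eef_rot: [1.0, -0.017, 0.001, 0.001]
wrist_force: [0.3, -1.8, 5.5]
opening: 27.4
```

```bash
sed -i '/^go(/d' st.py; echo "go(579.1,-121.5,287)" >> st.py; python3 st.py
```

```text
t 11.6167 pos [ 574.99 -241.79  287.4 ] yawx -1.94 tilt z [ 0.0029 -0.0019 -1.    ] F [ 0.3  -1.83  5.48] open 27.4
j [ 0.44  0.55 -0.19  1.7   0.13  0.9  -1.4 ]
to 579.1 -121.5 287 tool delta mm [ 3.0000e-02 -1.2036e+02  1.8000e-01]
```

{"method": "servo_tool", "body": {
  "increments": "0 -0.008 0.0005 0 0.02;0 -0.008 0 0 0.02;0 -0.008 0 0 0.02;0 -0.008 0 0 0.02;0 -0.008 0 0 0.02;0 -0.008 0 0 0.02;0 -0.008 0 0 0.02;0 -0.008 0 0 0.02;0 -0.008 0 0 0.02;0 -0.008 0 0 0.02;0 -0.008 0 0 0.02;0 -0.008 0 0 0.02"
}}

```text
t: 12.62
tool_pos: [578.2, -145.7, 286.9]
eef_rot: [1.0, -0.017, 0.001, 0.001]
wrist_force: [0.1, -1.8, 6.5]
opening: 27.8
```

```bash
python3 st.py
```

```text
t 12.6167 pos [ 578.24 -145.73  286.87] yawx -1.94 tilt z [ 0.0029 -0.0015 -1.    ] F [ 0.06 -1.8   6.54] open 27.77
j [ 0.3   0.52 -0.2   1.77  0.13  0.87 -1.57]
to 579.1 -121.5 287 tool delta mm [  0.04 -24.24  -0.17]
```

{"method": "servo_tool", "body": {
  "increments": "0 -0.008 0 0 0.02;0 -0.008 0 0 0.02;0 -0.004 0 0 0.02;0 -0.001 0 0 0.02;0 0 0 0 0.02;0 0 0 0 0.02;0 0 0 0 0.02"
}}

```text
t: 13.2
tool_pos: [579.1, -124.0, 286.8]
eef_rot: [1.0, -0.016, 0.001, 0.0]
wrist_force: [0.7, 0.7, 6.7]
opening: 27.9
```

```bash
python3 st.py; python3 - <<'E'
from h import *
cap('scene','scene6')
a=cv2.imread(f'pics/scene6.png')[100:260,30:260]; cv2.imwrite(f'pics/scene6c.png',cv2.resize(a,None,fx=3.2,fy=3.2))
cap('top','top6')
E
python3 m2.py 6 | grep -E "top|scene|box|green|orange"
```

```text
t 13.2 pos [ 579.07 -124.02  286.81] yawx -1.88 tilt z [ 2.9e-03 -1.0e-04 -1.0e+00] F [0.65 0.68 6.67] open 27.91
j [ 0.26  0.51 -0.2   1.78  0.13  0.86 -1.6 ]
to 579.1 -121.5 287 tool delta mm [-0.05 -2.52 -0.19]
top
bluetop none
redtop 330 mean [547.1 158.4  91.8] rect (array([548.2, 159. ]), array([59.1, 28.1]), 19.12) pca -161.1
box 694 mean [ 523.2 -124.1   70. ] rect (array([ 531.3, -127.9]), array([67.9, 72.2]), 88.48) pca 56.9
green none
orange 79 mean [ 578.3 -334.6   70.2] rect (array([ 574.1, -336.7]), array([46.4, 14.6]), 13.48) pca -171.4
scene
bluetop none
redtop 477 mean [552.4 161.3  91.5] rect (array([549.7, 160.8]), array([61.2, 27.3]), 18.7) pca -160.9
box 6789 mean [ 595.1 -229.4   70.5] rect (array([ 578. , -219.8]), array([252.8, 169. ]), 87.67) pca 79.9
green 1175 mean [ 576.9 -228.8   70.9] rect (array([ 576.3, -226.6]), array([135. ,  47.2]), 88.28) pca 86.9
orange 381 mean [ 573.3 -316.1   71.2] rect (array([ 572.5, -316.4]), array([45.4, 48. ]), 87.9) pca -160.4m2.py:15: RuntimeWarning: Degrees of freedom <= 0 for slice
  w,V=np.linalg.eigh(np.cov(x,y)); a=np.degrees(np.arctan2(V[1,1],V[0,1]))
  c *= np.true_divide(1, fact)
  c *= np.true_divide(1, fact)
```

View pics/scene6c.png

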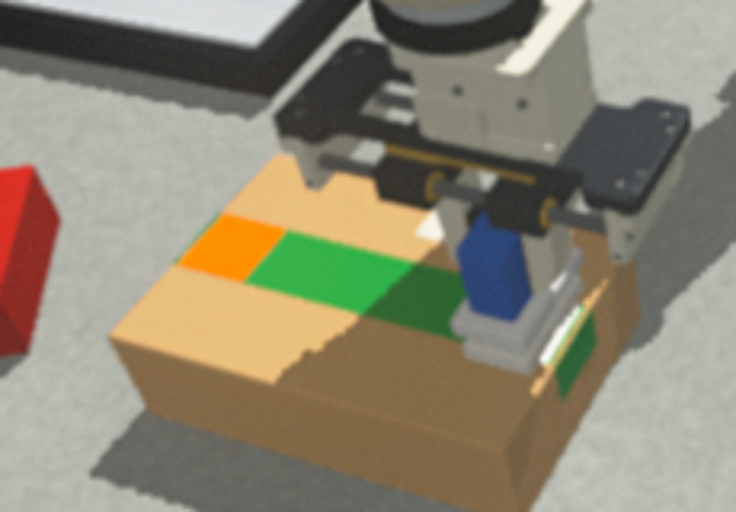

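{"method": "servo_tool", "body": {
  "increments": "0 -0.003 0 0 0.02;0 0 0 0 0.02;0 0 -0.004 0 0.02;0 0 -0.008 0 0.02;0 0 -0.014 0 0.02;0 0 -0.016 0 0.02;0 0 -0.016 0 0.02;0 0 -0.014 0 0.02;0 0 -0.007 0 0.02;0 0 -0.003 0 0.02;0 0 0 0 0.02;0 0 0 0 0.02"
}}

```text
t: 14.3
tool_pos: [578.0, -121.3, 367.0]
eef_rot: [1.0, -0.017, -0.001, -0.0]
wrist_force: [-0.3, 0.3, -1.7]
opening: 27.8
```

```bash
sed -i '/^go(/d' st.py; echo "go(540.6,295.6)" >> st.py; python3 st.py
```

```text
t 14.3 pos [ 578.03 -121.29  367.  ] yawx -1.9 tilt z [-1.2e-03  1.0e-04 -1.0e+00] F [-0.3   0.29 -1.73] open 27.78
j [ 0.27  0.43 -0.21  1.69  0.1   1.03 -1.58]
to 540.6 295.6 None tool delta mm [-5.1250e+01 -4.1541e+02  1.0000e-01]
```

{"method": "servo_tool", "body": {
  "increments": "-0.001 -0.01 0 0 0.02;-0.0025 -0.02 0 0 0.02;-0.0025 -0.02 0 0 0.02;-0.0025 -0.02 0 0 0.02;-0.0025 -0.02 0 0 0.02;-0.0025 -0.02 0 0 0.02;-0.0025 -0.02 0 0 0.02;-0.0025 -0.02 0 0 0.02;-0.0025 -0.02 0 0 0.02;-0.0025 -0.02 0 0 0.02;-0.0025 -0.02 0 0 0.02;-0.0025 -0.02 0 0 0.02"
}}

```text
t: 15.3
tool_pos: [556.7, 111.3, 366.9]
eef_rot: [1.0, -0.016, -0.001, 0.0]
wrist_force: [0.4, -0.2, -1.2]
opening: 27.9
```

{"method": "servo_tool", "body": {
  "increments": "-0.0025 -0.02 0 0 0.02;-0.0025 -0.02 0 0 0.02;-0.0025 -0.02 0 0 0.02;-0.0025 -0.02 0 0 0.02;-0.0025 -0.02 0 0 0.02;-0.0025 -0.02 0 0 0.02;-0.0025 -0.02 0 0 0.02;-0.0025 -0.02 0 0 0.02;-0.002 -0.015 0 0 0.02;0 -0.008 0 0 0.02;0 0 0 0 0.02;0 0 0 0 0.02"
}}

```text
t: 16.3
tool_pos: [541.6, 292.8, 367.3]
eef_rot: [1.0, -0.017, -0.0, 0.0]
wrist_force: [0.1, -0.9, -2.3]
opening: 27.7
```

```bash
sed -i '/^go(/d' st.py; echo "go(540.6,295.6,228.7)" >> st.py; python3 st.py
```

```text
t 16.3 pos [541.59 292.83 367.27] yawx -1.89 tilt z [-5.e-04 -1.e-03 -1.e+00] F [ 0.06 -0.86 -2.27] open 27.66
j [-0.37  0.47 -0.31  1.62  0.16  1.07 -2.33]
to 540.6 295.6 228.7 tool delta mm [ -1.02  -2.87 138.57]
```

{"method": "servo_tool", "body": {
  "increments": "-0.001 -0.003 0.005 -1.7 0.02;0 0 0.012 -1.7 0.02;0 0 0.016 0 0.02;0 0 0.016 0 0.02;0 0 0.016 0 0.02;0 0 0.016 0 0.02;0 0 0.016 0 0.02;0 0 0.014 0 0.02;0 0 0.01 0 0.02;0 0 0.006 0 0.02;0 0 0 0 0.02;0 0 0 0 0.02"
}}

```text
t: 17.3
tool_pos: [540.8, 296.0, 240.7]
eef_rot: [1.0, 0.013, -0.0, 0.0]
wrist_force: [-0.1, 0.6, -1.9]
opening: 27.8
```

```bash
python3 st.py
```

```text
t 17.3 pos [540.79 295.98 240.66] yawx 1.51 tilt z [-2.e-04 -1.e-04 -1.e+00] F [-0.06  0.63 -1.9 ] open 27.79
j [-0.39  0.61 -0.29  1.74  0.23  0.82 -2.33]
to 540.6 295.6 228.7 tool delta mm [-0.2   0.37 11.96]
```

{"method": "servo_tool", "body": {
  "increments": "0 0 0.003 0 0.02;0 0 0.003 0 0.02;0 0 0.003 0 0.02;0 0 0.002 0 0.02;0 0 0.001 0 0.02;0 0 0 0 0.02;0 0 0 0 0.02;0 0 0 0 0.02"
}}

```text
t: 17.97
tool_pos: [540.7, 296.2, 228.8]
eef_rot: [1.0, 0.013, 0.0, -0.0]
wrist_force: [-0.2, -0.3, -1.7]
opening: 28.0
```

```bash
python3 st.py
```

```text
t 17.9667 pos [540.73 296.24 228.79] yawx 1.5 tilt z [ 2.e-04  1.e-04 -1.e+00] F [-0.2  -0.28 -1.74] open 28.0
j [-0.39  0.63 -0.29  1.75  0.23  0.8  -2.34]
to 540.6 295.6 228.7 tool delta mm [-0.14  0.64  0.09]
```

{"method": "servo_tool", "body": {
  "increments": "0 0 0.001 0 0.02;0 0 0 0 0.02;0 0 0 0 0.02;0 0 0 0 0.02"
}}

```text
t: 18.3
tool_pos: [540.8, 296.2, 228.0]
eef_rot: [1.0, 0.013, 0.0, -0.0]
wrist_force: [-0.1, -0.3, 2.1]
opening: 27.5
```

```bash
python3 st.py;python3 - <<'E'
from h import *
cap('scene','scene7')
a=cv2.imread(f'pics/scene7.png')[150:320,290:530]; cv2.imwrite(f'pics/scene7c.png',cv2.resize(a,None,fx=3.2,fy=3.2))
E
```

```text
t 18.3 pos [540.77 296.23 227.97] yawx 1.5 tilt z [ 4.e-04  1.e-04 -1.e+00] F [-0.06 -0.3   2.11] open 27.47
j [-0.39  0.63 -0.29  1.75  0.24  0.79 -2.34]
to 540.6 295.6 228.7 tool delta mm [-0.19  0.63 -0.73]
```

View pics/scene7c.png

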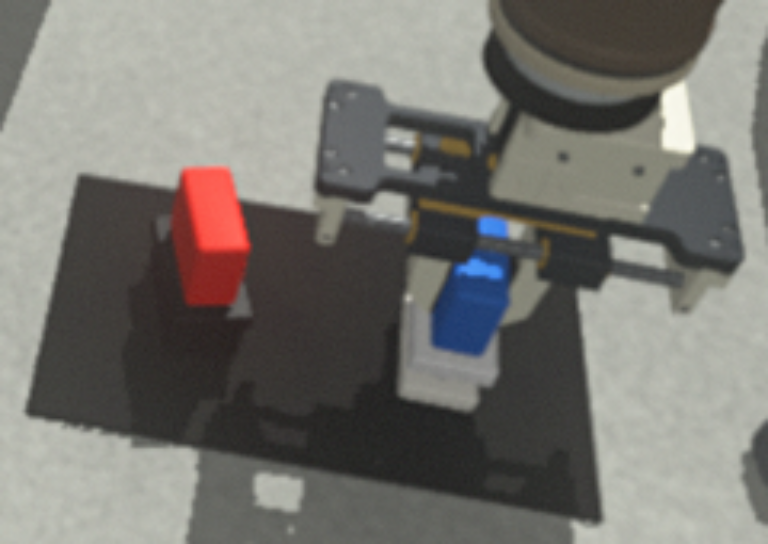

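{"method": "servo_tool", "body": {
  "increments": "0 0 0 0 0.03;0 0 0 0 0.035;0 0 0 0 0.045;0 0 0 0 0.06;0 0 0 0 0.08;0 0 0 0 0.08;0 0 0 0 0.08;0 0 0 0 0.08;0 0 0 0 0.08;0 0 0 0 0.08",
  "force": 20
}}

```text
t: 19.18
tool_pos: [540.7, 296.2, 227.7]
eef_rot: [1.0, 0.013, 0.0, 0.0]
wrist_force: [-1.2, -0.0, 0.2]
opening: 79.2
```

```bash
python3 st.py
```

```text
t 19.1833 pos [540.69 296.18 227.74] yawx 1.5 tilt z [ 1.e-04 -0.e+00 -1.e+00] F [-1.18 -0.02  0.16] open 79.16
j [-0.39  0.63 -0.29  1.75  0.24  0.79 -2.34]
to 540.6 295.6 228.7 tool delta mm [-0.11  0.58 -0.96]
```

{"method": "servo_tool", "body": {
  "increments": "0 0 -0.006 0 0.08;0 0 -0.012 0 0.08;0 0 -0.018 0 0.08;0 0 -0.02 0 0.08;0 0 -0.02 0 0.08;0 0 -0.02 0 0.08;0 0 -0.02 0 0.08;0 0 -0.016 0 0.08;0 0 -0.01 0 0.08;0 0 -0.004 0 0.08;0 0 0 0 0.08;0 0 0 0 0.08"
}}

```text
t: 20.18
tool_pos: [540.5, 296.0, 373.3]
eef_rot: [1.0, 0.013, -0.0, 0.0]
wrist_force: [0.3, -0.5, -0.1]
opening: 80.0
```

```bash
python3 st.py;python3 - <<'E'
from h import *
cap('scene','scene8'); cap('top','top8')
E
python3 m2.py 8 2>/dev/null
```

```text
t 20.1833 pos [540.49 296.03 373.27] yawx 1.5 tilt z [-5.e-04 -4.e-04 -1.e+00] F [ 0.25 -0.53 -0.13] open 80.0
j [-0.37  0.47 -0.32  1.61  0.16  1.08 -2.28]
to 540.6 295.6 228.7 tool delta mm [  0.17   0.37 144.57]
top
mat 3829 mean [551.7 159.7   4.3] rect (array([547.4, 169.6]), array([176. , 174.5]), 4.14) pca -141.1
bluetop none
plate 9 mean [541.5 540.9  35.9] rect (array([541. , 539.3]), array([19.7, 12.7]), 11.86) pca 179.5
redtop 323 mean [547.2 158.4  91.7] rect (array([548.2, 159. ]), array([58.7, 28. ]), 19.15) pca -160.7
box 7661 mean [ 574.2 -219.7   69.9] rect (array([ 576.9, -219.4]), array([251.2, 171. ]), 87.81) pca 89.2
green 1295 mean [ 576.3 -219.5   69.9] rect (array([ 576.4, -220.2]), array([147.7,  47.9]), 87.76) pca 87.7
white 503 mean [ 516.3 -180.8   70.3] rect (array([ 516.3, -180.4]), array([76. , 34.9]), 89.28) pca 87.9
orange 368 mean [ 572.7 -318.3   70. ] rect (array([ 573. , -318.1]), array([43.2, 45.3]), 88.44) pca 163.0
scene
mat 10059 mean [562.  231.9   4. ] rect (array([545.2, 230.3]), array([177.6, 296.2]), 3.91) pca 93.0
bluetop 512 mean [545.6 296.6  91.4] rect (array([541.8, 297.4]), array([61.1, 28.6]), 1.07) pca -178.3
plate 435 mean [558.3 290.4  42.5] rect (array([542.2, 296.6]), array([74.8, 44.6]), 1.65) pca -153.4
redtop 468 mean [552.3 161.2  91.6] rect (array([549. , 160.8]), array([60.4, 27.4]), 19.19) pca -161.2
box 8807 mean [ 583.  -213.6   70.5] rect (array([ 576.6, -219.3]), array([252.5, 172. ]), 87.61) pca 90.6
green 1416 mean [ 577.  -216.4   70.8] rect (array([ 576.2, -218.4]), array([149.3,  48. ]), 87.73) pca 87.8
white 515 mean [ 580.5 -121.2   70.9] rect (array([ 580.2, -121.5]), array([48.4, 47.9]), 87.08) pca 83.7
orange 377 mean [ 573.3 -316.2   71.2] rect (array([ 572.6, -316.6]), array([45.7, 47.2]), 87.34) pca -152.1
```

View pics/scene8.png

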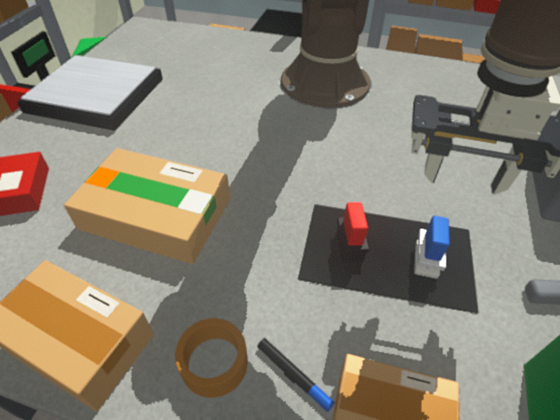

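The scene picture shows the presser upright on the mat at pixel (437, 240). The stamp at (355, 225) and the parcel at about (150, 200) have not moved, and the gripper is clear above. I'm handing the job in now.

```bash
python3 - <<'E'
from workcell import order
print(order.job_done())
E
```

```text
the job is handed in; nothing more can be done
None
```

I pressed the tape in one unbroken stroke, stood the presser back on the mat, let go, and handed the job in at about 20 s. No verdict is reported.

- **Stroke:** The presser went from the centre of the orange mark to within about 3 mm of the centre of the white mark. Contact force was about 7–9 N at each of the four readings along the stroke. I worked it out as wrist force plus the presser's weight. The spring was pushed in about 8 mm, so it was never near its 16 mm stop.
- **Presser after release:** It stands upright on the mat at about (542, 297) mm, within 1 mm of where it was picked up. Its grip top is at z = 91.4 mm, as it was at the start. This comes from the scene camera only, because the arm hid the presser from the top camera.
- **Stamp and parcel:** Neither moved by more than about 1 mm, which is within the measuring noise.
- **Gripper:** It is open and about 100 mm above the presser, touching nothing.

No checks failed. The two cameras disagreed by 1–2 mm on positions, which is within the stated calibration accuracy.

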